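# Close up the lathe's belt cover and hold it home

### The arm

A 6-joint arm with a two-finger parallel gripper is mounted at the origin on the work surface. World frame = base frame: x ahead of the robot, y to its left, z up, the work surface at z = 0. Lengths are in m, angles in rad, forces in N, time in s.
With the tool pointing down it reaches from about 0.325 to 0.75 m from the base axis. Payload 7.6 kg.
Tool frame: the origin (TCP) lies midway between the tips of the shut fingers; the grasp point (between the pads) lies manip.hold_point_z behind it (manip.hold_point_z is the distance from the TCP to the grasp point, in m); y points along the fingers, z is the direction in which the jaws open and shut, and the axes are right-handed (so a half turn about y gives the same grasp; the last joint's range is limited). The gripper opens to 85 mm and grips with 20 to 120 N. Pads are 22 mm wide; open, the fingers measure 114 mm over their backs; the gripper's body (76 mm by 85 mm) begins 54 mm behind the grasp point. The pads swing forward as they close: fully open they stand 13 mm farther back than shut.
Start: joints at [1.11, 0.052, 1.401, -0, 1.689, -0.07], TCP at [0.2, 0.485, 0.231] pointing down, gripper open.
Joint ranges: [-2.9, 2.9], [-0.91, 2.17], [0.12, 2.37], [-1.06, 4.2], [0.26, 2.73], [-2.93, 2.93]. Speed limits (rad/s): [2.57, 2.57, 3.01, 3.14, 3.14, 3.14].

### API

Orientations are given as a rotation vector (axis times angle).
In Python, from plant import manip gives the robot as it stands.
- The arm moves only by the tool carry_out, never from a script. Its argument "rows" is a list of rows, each a list of 5 numbers: the gripper's target within -1 to 1 (fully open at 1, half-way at 0, shut at -1), then the shift along the tool's x, y, z each as a share of 25 cm, from -1 to 1, then the turn about the tool's y as a share of 180 degrees, from -1 to 1. A call has 1 to 8 rows; each row is the pose to reach, as a shift and turn from the pose measured when the call began, along the tool's axes at that moment, turning the shorter way round; what a row does not reach only later rows make up. A row lasts 1/12 s, in which the tool goes at most 41.7 mm and 7.16 degrees, less where a joint would pass 70% of its speed; a pose out of reach is approached as far as the arm can. A call with a number of a shift or a turn outside -1 to 1 is refused whole. A call with a gripper value outside its range is refused whole. The fingers move at their own pace and stop on an object; "squeeze" is the grip in N (left out, the last holds). Time passes only in rows, so rows that repeat a pose let the fingers close. It gives the time, the measured TCP pose, the force and the opening at its end, in the units of the state.
- manip.get_obs(): the state, without advancing time (a new reading comes with each control period).
- manip.camera(name): name is "scene" or "side" or "wrist"; returns a dict with "img" (384x512x3 uint8, blue, green, red), "intrinsics" (3x3 intrinsics, pixels), "extrinsics" (4x4, takes a point from world to camera coordinates); the wrist camera has in their place "mount" (4x4, takes a point from camera to tool coordinates, whose origin is the TCP and whose axes are the tool frame's). Camera axes: x right, y down, z forward; pixel columns grow to the right and rows downward; lengths in m; the calibration is good to about 2 mm. A picture is of the moment at which its call begins: read the wrist's pose just before it. There is no depth.
- manip.sign_off(): hands the job in, once; it reports no verdict.
The state is a dict: "time": time; "joint_positions": joint angles; "dq": joint speeds; "joint_torque": joint torques, N m; "position": TCP position; "tcp_rot": TCP orientation; "wrist_force": force on the tool from outside, world axes, zero at the start; "torque": the same for the moment, N m; "width": opening from 0.0 (shut) to 1.0 (fully open).
Only numpy, scipy, OpenCV 4.12 (cv2) and the standard library are available. Lean on these libraries where they do the work, as an engineer would, in place of code of your own. Each camera call takes 0.05 s, during which the arm holds its last target. There are 200 camera calls.

### The job

The small lathe's belt cover is standing ajar, and its interlock would let the spindle start as soon as the cover goes home, so first turn the selector on the control box to the red off mark. Then turn the yellow quarter-turn fastener until its slot lines up with the white index lines on the cover, press the cover fully home against the headstock and finish while holding it pressed there, so that I can tighten the hinge screws: do not let go and do not lock the fastener. Leave the tools lying on the bench where they are.

Things in the scene. Friction and masses are not known exactly. Their poses are not given: they have to be found in the camera images.
- selector (a joint): Black bar-grip rotary switch on top of the grey control box, 3 click positions: 0 rad = off (pointer at the red dot), 0.785 = low (one white dot), 1.571 = high (two white dots). The value grows clockwise seen from above, so it is turned anticlockwise to off; it starts at low or high. About 0.07 N m carries it over a click, and it snaps into the nearest position when released.
- selector_grip (a point): Point on the selector's vertical axis, in its grip bar. The bar is 40 mm long and 14 mm wide; it reaches from 22 mm below to 15 mm above this point (a round 40 mm flange lies under it; the control box's top is 33 mm below this point). Its x axis runs along the bar to the pointer end with the white line. The box is 100 x 190 x 55 mm and fixed; a red stop button stands 112 mm from the selector axis, 18 mm high.
- belt_cover (a joint): Hinge of the green belt cover on top of the headstock, rad: 0 = home, flush on the rim; it grows as the front edge rises. A sprung hinge and the seal lift it to about 0.12 when nobody touches it; about 9 N straight down on the fastener holds it at 0. While the fastener is out of line its cross pin stands on the frame plate and stops the cover at about 0.08.
- cover_hinge (a point): Middle of the cover's hinge line, which runs along this point's y axis, at the rear edge of the cover (172 mm deep, 228 mm wide, 4 mm thick, its top 7 mm above the hinge line and about 254 mm above the bench when home). The axes turn with the cover: -x points to its front edge (the robot's side), z out of its top.
- cover_mark (a point): Point on the cover's top face under the fastener, 130 mm in front of the hinge line (offset -130, 0, 7 mm in the cover's axes). Its x axis is the direction of the two white index lines on the cover, before and behind the fastener (z out of the cover).
- wing_grip (a point): Point on the axis of the yellow quarter-turn fastener, in its wing, 28 mm above the cover's top face. The wing is 46 mm long, 12 mm wide, and reaches from 5 to 42 mm above the cover (a 32 mm round foot, 5 mm high, below it). Its x axis runs along the wing and the black slot on its top, z along its axis, which stands square to the cover and so leans with it. It sits in the middle of the cover's width, alone on the cover.
- wing (a joint): Turn of the fastener, rad, growing anticlockwise seen from above: at 0 and equally at 3.142 its slot is in line with the index lines and its hidden 34 x 6 mm cross pin passes through the 9 mm wide slot in the frame plate below. It turns from -0.5 to 3.64 and stays where it is left (friction 0.05 N m). Below the plate, with the cover home, turning it on would lock it.
- chisel_mid (a point): Turning chisel lying on the bench, 350 mm long with a 30 mm handle; point on its axis. Leave alone.
- wax_tin_mid (a point): Closed orange tin, 72 mm across, 50 mm high; its centre. Leave alone.
- chuck_key_mid (a point): Steel T-shaped chuck key lying flat, 110 x 100 x 12 mm; middle of its shank. Leave alone.
- spindle_blank_mid (a point): Square pale wood blank, 190 x 48 x 48 mm; its centre. Leave alone.
- turned_bowl_mid (a point): Dark wooden bowl, 130 mm across, 50 mm high; its centre. Leave alone.
- sanding_block_mid (a point): Cork sanding block, 100 x 60 x 26 mm; its centre. Leave alone.

How it is judged:
On the way, in this order (a step that is already met when the one before it is completed fails the run):
1. the selector is at off, with the cover still ajar (value of joint selector between -0.15 and 0.15 rad and value of joint belt_cover above 0.05 rad), for 0.2 s.
2. the fastener's slot is in line with the index lines (angle between the x axis of wing_grip and the x axis of cover_mark, either way round below 0.15 rad), for 0.1 s.
At the end, for the whole second after the job is handed in: The cover is within 0.02 rad of home (2.6 mm at the fastener) and stays so under the push of the fingers (over 3 N on the cover or its fastener), the fastener is still in line within 0.17 rad (not locked), and the selector is within 0.15 rad of off (value of joint belt_cover below 0.02 rad and contact force between the fingers and belt_cover above 3 N and angle between the x axis of wing_grip and the x axis of cover_mark, either way round below 0.17 rad and value of joint selector between -0.15 and 0.15 rad); the arm keeps its last pose, push and grip.
It fails at once if the cover goes home while the selector is not at off (the spindle would start) (value of joint belt_cover below 0.05 rad and value of joint selector above 0.3 rad).
It fails at once if a bystander on the bench is moved by more than 25 mm (distance of any of chisel_mid, wax_tin_mid, chuck_key_mid, spindle_blank_mid, turned_bowl_mid, sanding_block_mid from where it was at the start of the episode above 0.025 m).
It also fails if it takes over 48 s, if anything falls off the work surface, if the arm or the gripper's body presses on something with over 40 N, if the wrist force passes 120 N, or if a joint passes its speed limit or range.

## Working session

There is one attempt and no reset: what is moved stays moved. The work goes in short steps, Python scripts to look and compute and a tool call to move; the robot and the scene stay as the last step left them, time stands still between calls to the robot, and variables do not carry over. Pictures are saved under pics/ and viewed, about 8 in all and at most 12, crops included, and the job is handed in when it is done.

Besides the shell and the picture viewer there is one more tool, called after ">>>" by a JSON object that holds its "op" and its "data", one argument or row to a line. carry_out: Moves the arm, as the interface text tells. Its arguments: {"type":"object","properties":{"rows":{"type":"array","items":{"type":"array","items":{"type":"number","minimum":-1,"maximum":1}}},"squeeze":{"type":"number"}},"required":["rows"]}

```bash
mkdir -p pics; ls
python3 - <<'E'
from plant import manip
import cv2,numpy as np
np.set_printoptions(precision=4,suppress=True)
o=manip.get_obs(); print(o, manip.hold_point_z)
for n in("scene","side","wrist"):
    c=manip.camera(n); cv2.imwrite(f"pics/{n}0.png",c["img"])
    np.savez(f"pics/{n}0.npz",**{k:v for k,v in c.items() if k!="img"})
    print(n,[ (k,v) for k,v in c.items() if k!="img"])
a=cv2.imread("pics/scene0.png");b=cv2.imread("pics/side0.png")
E
```

```text
pics
{'time': 0.0, 'joint_positions': array([ 1.1097,  0.0528,  1.4017, -0.    ,  1.6886, -0.0703]), 'dq': array([-0.0009,  0.0007,  0.0016, -0.0008, -0.0031,  0.0006]), 'joint_torque': array([  0.0001, -38.1676, -36.0181,  -0.0001,   0.0064,   0.    ]), 'position': array([0.1999, 0.4852, 0.2305]), 'tcp_rot': array([-1.5504,  0.307 , -0.3064]), 'wrist_force': array([0.0499, 0.1099, 0.4914]), 'torque': array([-0.0397,  0.0019,  0.0079]), 'width': 0.9981983511584326} 0.0187
scene [('intrinsics', array([[394.2248,   0.    , 256.4142],
       [  0.    , 394.2248, 187.8179],
       [  0.    ,   0.    ,   1.    ]])), ('extrinsics', array([[-0.4323,  0.9017,  0.0131,  0.2603],
       [ 0.5359,  0.2685, -0.8005, -0.1456],
       [-0.7253, -0.339 , -0.5992,  1.8998],
       [ 0.    ,  0.    ,  0.    ,  1.    ]]))]
side [('intrinsics', array([[371.5344,   0.    , 255.6946],
       [  0.    , 371.5344, 191.4559],
       [  0.    ,   0.    ,   1.    ]])), ('extrinsics', array([[-0.9915, -0.1299,  0.0058,  0.5453],
       [-0.092 ,  0.6693, -0.7373,  0.2154],
       [ 0.0919, -0.7315, -0.6756,  1.3354],
       [ 0.    ,  0.    ,  0.    ,  1.    ]]))]
wrist [('intrinsics', array([[331.9202,   0.    , 253.7449],
       [  0.    , 331.9202, 184.4991],
       [  0.    ,   0.    ,   1.    ]])), ('mount', array([[ 0.0017,  0.9593,  0.2824, -0.0707],
       [ 0.0004, -0.2824,  0.9593, -0.1426],
       [ 1.    , -0.0015, -0.0008,  0.0001],
       [ 0.    ,  0.    ,  0.    ,  1.    ]]))]
```

View pics/scene0.png

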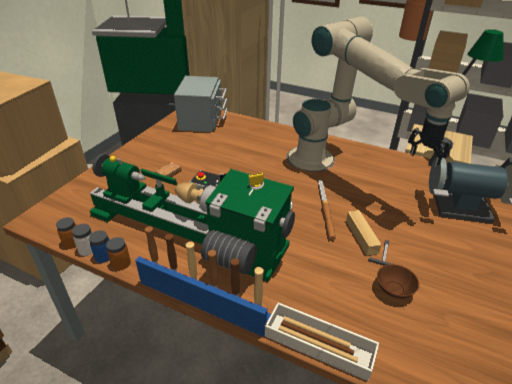

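View pics/side0.png

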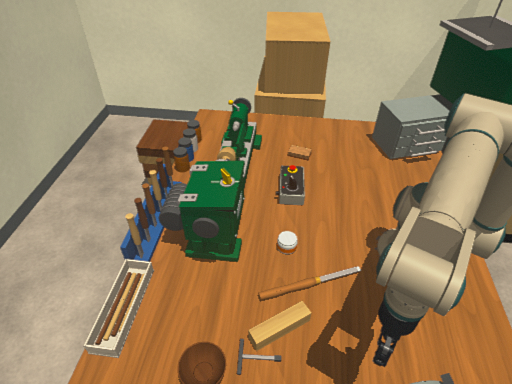

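The scene view shows the cover with the yellow wing near (257,180) and the red button at (201,176). In the side view the wing is at (227,177) and the selector is around (292,183). I'll enlarge both areas.

Run:
```python
import cv2,numpy as np
a=cv2.imread("pics/scene0.png")[150:240,180:305];b=cv2.imread("pics/side0.png")[150:220,175:315]
A=cv2.resize(a,None,fx=4,fy=4,interpolation=cv2.INTER_CUBIC)[:,:]
B=cv2.resize(b,None,fx=5,fy=5,interpolation=cv2.INTER_CUBIC)
B=cv2.resize(B,(560,280))
o=np.zeros((600,700,3),np.uint8); 
o[:320,:500]=A[:320]; o[320:600,:560]=B
cv2.imwrite("pics/c1.png",o)
```

```text
(no output)
```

View pics/c1.png

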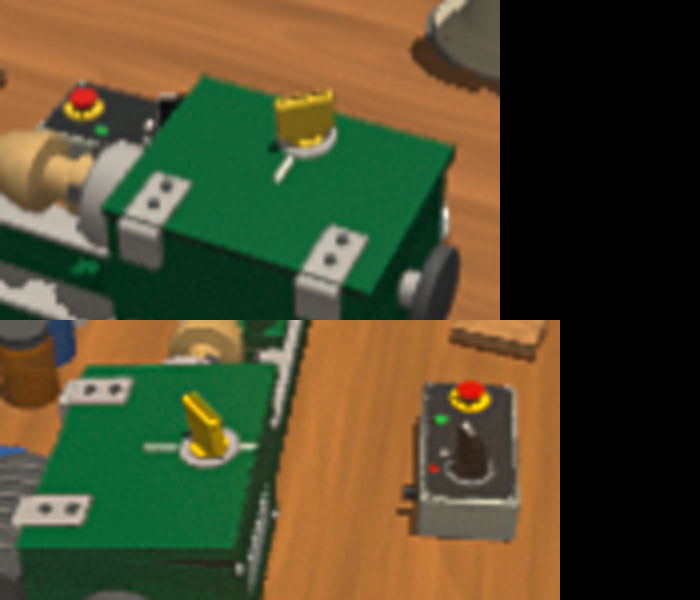

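The wing stands at foot pixels scene (256,185) and side (227,181). The selector flange is at side (292,188) with its pointer towards -y, away from the red dot at (283,187), so it looks to be at "high". Next I triangulate.

```bash
cat > h.py <<'E'
import cv2,numpy as np
from scipy.spatial.transform import Rotation as R
np.set_printoptions(precision=4,suppress=True)
def P(n):
    d=np.load(f"pics/{n}.npz"); E=d["extrinsics"] 
    return d["intrinsics"],E
def save(manip,name,n):
    o=manip.get_obs(); c=manip.camera(n)
    if n=="wrist":
        T=np.eye(4);T[:3,:3]=R.from_rotvec(o["tcp_rot"]).as_matrix();T[:3,3]=o["position"]
        E=np.linalg.inv(T@c["mount"])
    else: E=c["extrinsics"]
    np.savez(f"pics/{name}.npz",intrinsics=c["intrinsics"],extrinsics=E)
    cv2.imwrite(f"pics/{name}.png",c["img"]); return c["img"]
def ray(n,px):
    K,E=P(n); d=E[:3,:3].T@np.linalg.inv(K)@np.array([*px,1.]); return -E[:3,:3].T@E[:3,3], d/np.linalg.norm(d)
def tri(*obs):
    A=np.zeros((3,3));b=np.zeros(3);rs=[ray(*o) for o in obs]
    for c,d in rs:
        M=np.eye(3)-np.outer(d,d);A+=M;b+=M@c
    X=np.linalg.solve(A,b); return X, [np.linalg.norm((np.eye(3)-np.outer(d,d))@(X-c)) for c,d in rs]
def plane(n,px,z):
    c,d=ray(n,px); return c+d*(z-c[2])/d[2]
def proj(n,X):
    K,E=P(n); p=K@(E[:3,:3]@np.asarray(X)+E[:3,3]); return p[:2]/p[2]
E
python3 - <<'E'
from h import *
S=lambda x,y:("scene0",(180+x/4,150+y/4)); D=lambda x,y:("side0",(175+x/4,150+(y-320)/4))
for n,a,b in [("foot",(305,140),(209,445)),("F-y",(205,75),(275,365)),("F+y",(455,150),(238,548)),("R+y",(375,293),(20,545)),("R-y",(105,210),(80,366)),("button",(83,97),(469,390)),("green",(101,130),(441,419)),
 ]:
    print(n,*tri(S(*a),D(*b)))
for n,p,z in [("flange",(468,472),.06),("red",(433,468),.055),("w1",(446,453),.055),("barw",(467,428),.1),("boxC",(515,500),.055),("boxC2",(419,500),.055),("c3",(424,383),.055),("c4",(514,385),.055)]: print(n,plane(*D(*p),z))
E
```

```text
foot [0.6434 0.0142 0.267 ] [np.float64(0.0019710147853792075), np.float64(0.0019710147853793233)]
F-y [ 0.6055 -0.0963  0.2709] [np.float64(0.0006067481452745243), np.float64(0.0006067481452745203)]
F+y [0.6002 0.1265 0.2658] [np.float64(0.0021433685255446105), np.float64(0.0021433685255445004)]
R+y [0.7696 0.1312 0.2508] [np.float64(0.0021808265147914437), np.float64(0.0021808265147915317)]
R-y [ 0.7784 -0.0912  0.2533] [np.float64(0.0010603095653964143), np.float64(0.0010603095653964072)]
button [ 0.4381 -0.3387  0.0684] [np.float64(0.00046122274722564655), np.float64(0.0004612227472255165)]
green [ 0.4646 -0.3017  0.0554] [np.float64(2.0361835655288864e-05), np.float64(2.036183565521156e-05)]
flange [ 0.4316 -0.2171  0.06  ]
red [ 0.4671 -0.2239  0.055 ]
w1 [ 0.4556 -0.2488  0.055 ]
barw [ 0.4367 -0.2377  0.1   ]
boxC [ 0.3831 -0.1875  0.055 ]
boxC2 [ 0.4772 -0.1746  0.055 ]
c3 [ 0.4872 -0.3603  0.055 ]
c4 [ 0.3906 -0.3702  0.055 ]
```

```bash
cat > go.py <<'E'
# usage: go.py x y z yaw_of_tool_z(deg, or 'k' keep): share numbers for a move to a TCP goal, tool pointing down
import sys
from h import *
from plant import manip
o=manip.get_obs(); M=R.from_rotvec(o["tcp_rot"]).as_matrix()
print("t",o["time"],"p",o["position"],"q",o["joint_positions"],"F",o["wrist_force"],"w",o["width"])
yaw=np.degrees(np.arctan2(M[1,2],M[0,2])); print("tool x",M[:,0],"y",M[:,1],"zyaw",yaw)
if len(sys.argv)>3:
    g=np.array([float(v) for v in sys.argv[1:4]]); print("shift",M.T@(g-o["position"])/.25)
if len(sys.argv)>4 and sys.argv[4]!='k':
    d=(float(sys.argv[4])-yaw+180)%360-180; print("turn",-d/180, "deg ccw",d)
E
python3 go.py 0.4 0.25 0.25 k
```

```text
t 0.15 p [0.1999 0.4852 0.2307] q [ 1.1097  0.0527  1.4015  0.      1.6886 -0.0703] F [-0.2417  0.6584 -0.5366] w 0.9998891772009458
tool x [ 0.9246 -0.381  -0.0001] y [-0.0005 -0.0011 -1.    ] zyaw 67.60716064897484
shift [ 1.0986 -0.0767 -0.565 ]
```

>>> {"op": "carry_out", "data": {
  "rows": [
    [1,0.3,-0.1,-0.15,0],
    [1,0.6,-0.1,-0.3,0.08],
    [1,1.0,-0.1,-0.52,0.36],
    [1,1.0,-0.1,-0.52,0.36],
    [1,1.0,-0.1,-0.52,0.36],
    [1,1.0,-0.1,-0.52,0.36],
    [1,1.0,-0.1,-0.52,0.36],
    [1,1.0,-0.1,-0.52,0.36]
  ]
}}

```text
time: 0.82
position: [0.3845, 0.2657, 0.2558]
tcp_rot: [-1.335, 0.99, -0.993]
wrist_force: [-0.2, 0.2, 0.0]
width: 0.999
```

```bash
python3 go.py 0.42 0.02 0.22 3
```

```text
t 0.8167 p [0.3845 0.2657 0.2558] q [ 0.5271 -0.1162  1.517  -0.0025  1.7416  0.2341] F [-0.2359  0.2151  0.032 ] w 0.9987065688333961
tool x [ 0.2885 -0.9575  0.0026] y [ 0.0005 -0.0026 -1.    ] zyaw 16.766706181033552
shift [ 0.9816  0.1458 -0.1473]
turn 0.07648170100574198 deg ccw -13.766706181033555
```

>>> {"op": "carry_out", "data": {
  "rows": [
    [1,1.0,0.1,-0.15,0.076],
    [1,1.0,0.1,-0.15,0.076],
    [1,1.0,0.1,-0.15,0.076],
    [1,1.0,0.1,-0.15,0.076],
    [1,1.0,0.1,-0.15,0.076],
    [1,1.0,0.1,-0.15,0.076],
    [1,1.0,0.1,-0.15,0.076]
  ]
}}

```text
time: 1.4
position: [0.4205, 0.0107, 0.2305]
tcp_rot: [-1.235, 1.172, -1.176]
wrist_force: [0.2, 1.1, -0.9]
width: 0.998
```

```bash
python3 go.py 0.43 -0.18 0.20 3
```

```text
t 1.4 p [0.4205 0.0107 0.2305] q [-0.0595 -0.2485  1.6825 -0.0043  1.7081 -0.1087] F [ 0.2136  1.109  -0.8674] w 0.9984739009361604
tool x [ 0.0486 -0.9988  0.0041] y [-0.0008 -0.0042 -1.    ] zyaw 2.7829396942700235
shift [0.7633 0.1252 0.0009]
turn -0.0012058905873887384 deg ccw 0.21706030572997292
```

>>> {"op": "carry_out", "data": {
  "rows": [
    [1,0.6,0.1,0,0],
    [1,0.6,0.1,0,0],
    [1,0.6,0.1,0,0],
    [1,0.6,0.1,0,0],
    [1,0.6,0.1,0,0]
  ]
}}

```text
time: 1.82
position: [0.4269, -0.1432, 0.2044]
tcp_rot: [-1.235, 1.178, -1.179]
wrist_force: [0.5, -0.0, -0.0]
width: 1.002
```

```bash
python3 -c "
from h import *; from plant import manip
save(manip,'w1','wrist')"
```

>>> {"op": "carry_out", "data": {
  "rows": [
    [1,0.24,0,0,0],
    [1,0.24,0,0,0],
    [1,0.24,0,0,0]
  ]
}}

```text
time: 2.12
position: [0.4299, -0.2026, 0.2051]
tcp_rot: [-1.234, 1.179, -1.179]
wrist_force: [0.2, 0.8, 0.1]
width: 1.004
```

```bash
python3 -c "
from h import *; from plant import manip
b=save(manip,'w2','wrist');a=cv2.imread('pics/w1.png')
cv2.imwrite('pics/c2.png',np.hstack([a[:,56:456],b[:,56:456]]))"; python3 go.py .4325 -.227 .12 3
```

```text
t 2.1667 p [ 0.43   -0.2011  0.2051] q [-0.5129 -0.0808  1.5844 -0.0041  1.6395 -0.5563] F [ 0.2441  1.4469 -0.4851] w 0.9975380055666528
tool x [ 0.0432 -0.9991  0.0026] y [-0.0033 -0.0028 -1.    ] zyaw 2.473138988812749
shift [0.1031 0.3407 0.0068]
turn -0.002927005617707026 deg ccw 0.5268610111872647
```

View pics/c2.png

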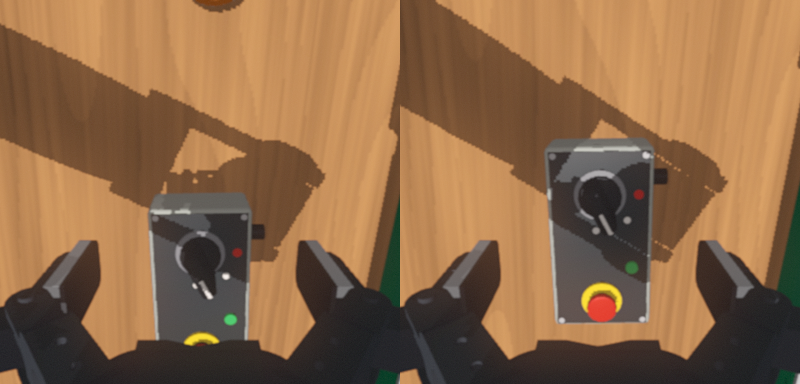

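```bash
python3 -c "
from h import *
a=cv2.imread('pics/w1.png')[210:310,210:310];b=cv2.imread('pics/w2.png')[150:250,200:300]
cv2.imwrite('pics/c3.png',np.hstack([cv2.resize(i,(400,400),interpolation=cv2.INTER_CUBIC) for i in (np.clip(a*1.6,0,255).astype('uint8'),np.clip(b*1.6,0,255).astype('uint8'))]))"
```

```text
(no output)
```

View pics/c3.png

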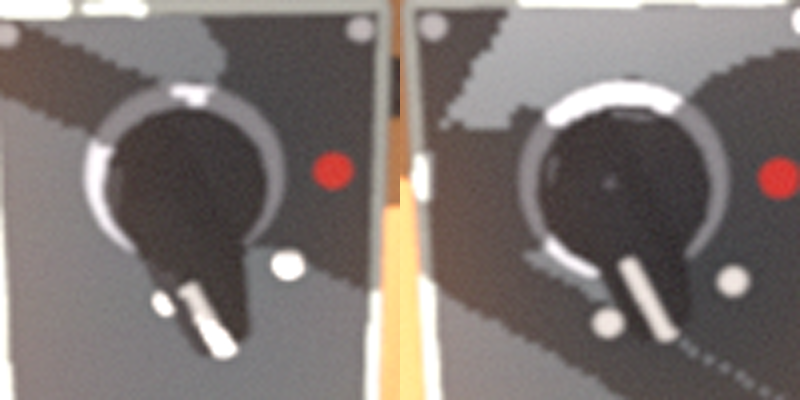

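Run:
```python
from h import *
a=lambda x,y:("w1",(210+x/4-.4,210+y/4-.4)); b=lambda x,y:("w2",(200+x/4-.4,150+y/4-.4))
for n,p,q in [("l0",(187,287),(228,262)),("l1",(228,352),(268,335)),("red",(333,171),(378,178)),("w1",(288,265),(333,280)),("w2",(163,303),(207,322)),("flange",(184,174),(224,178))]:
    print(n,*tri(a(*p),b(*q)), plane(*b(*q),.055), plane(*a(*p),.055))
```

```text
l0 [ 0.4334 -0.2287  0.1033] [np.float64(0.00031605776273589876), np.float64(0.000316057762736085)] [ 0.4348 -0.248   0.055 ] [ 0.4347 -0.2599  0.055 ]
l1 [ 0.4425 -0.2438  0.1037] [np.float64(4.2745101166345414e-05), np.float64(4.2745101166191104e-05)] [ 0.4453 -0.2664  0.055 ] [ 0.446  -0.2784  0.055 ]
red [ 0.4686 -0.2252  0.0564] [np.float64(9.871488780710487e-05), np.float64(9.871488780717739e-05)] [ 0.4687 -0.2257  0.055 ] [ 0.4689 -0.226   0.055 ]
w1 [ 0.4592 -0.2496  0.0596] [np.float64(0.00017442777824550686), np.float64(0.0001744277782456408)] [ 0.4599 -0.2515  0.055 ] [ 0.4596 -0.2525  0.055 ]
w2 [ 0.4296 -0.2613  0.0602] [np.float64(0.0008316026270293848), np.float64(0.0008316026270294071)] [ 0.4305 -0.2636  0.055 ] [ 0.4288 -0.2648  0.055 ]
flange [ 0.4327 -0.2253  0.0606] [np.float64(0.00024507761801046546), np.float64(0.00024507761801047126)] [ 0.433  -0.2272  0.055 ] [ 0.4326 -0.2284  0.055 ]
```

The pointer line triangulates to a yaw of about -60°, with the selector axis at (0.433,-0.2265), the bar top at 0.103 and the red dot at about +2°. I'll align the jaws across the bar (zyaw 30°) and descend.

```bash
python3 go.py .433 -.2265 .075 30
```

```text
t 2.1667 p [ 0.43   -0.2011  0.2051] q [-0.5129 -0.0808  1.5844 -0.0041  1.6395 -0.5563] F [ 0.2441  1.4469 -0.4851] w 0.9975380055666528
tool x [ 0.0432 -0.9991  0.0026] y [-0.0033 -0.0028 -1.    ] zyaw 2.473138988812749
shift [0.1007 0.5207 0.0095]
turn -0.15292700561770686 deg ccw 27.526861011187236
```

>>> {"op": "carry_out", "data": {
  "rows": [
    [1,0.1,0.15,0.01,-0.153],
    [1,0.1,0.2,0.01,-0.153],
    [1,0.1,0.25,0.01,-0.153],
    [1,0.1,0.3,0.01,-0.153],
    [0.5,0.1,0.4,0.01,-0.153],
    [0,0.1,0.52,0.01,-0.153],
    [0,0.1,0.52,0.01,-0.153],
    [0,0.1,0.52,0.01,-0.153]
  ]
}}

```text
time: 2.83
position: [0.4327, -0.2245, 0.0745]
tcp_rot: [-1.417, 0.818, -0.811]
wrist_force: [0.3, -0.0, 0.9]
width: 0.505
```

```bash
python3 go.py .433 -.2265 .075 30
```

```text
t 2.8333 p [ 0.4327 -0.2245  0.0745] q [-0.5521  0.0645  1.7084 -0.0038  1.3734 -1.0768] F [ 0.3034 -0.0487  0.8824] w 0.5045706617188465
tool x [ 0.5015 -0.8651 -0.0024] y [-0.006  -0.0007 -1.    ] zyaw 30.102827695517124
shift [ 0.0076 -0.0019 -0.0031]
turn 0.0005712649750951944 deg ccw -0.102827695517135
```

Close on the bar with a gentle grip.

>>> {"op": "carry_out", "data": {
  "rows": [
    [-1,0.006,0,0,0],
    [-1,0.006,0,0,0],
    [-1,0.006,0,0,0],
    [-1,0.006,0,0,0],
    [-1,0.006,0,0,0],
    [-1,0.006,0,0,0]
  ],
  "squeeze": 30
}}

```text
time: 3.33
position: [0.4326, -0.2273, 0.077]
tcp_rot: [-1.42, 0.819, -0.812]
wrist_force: [-12.7, -2.9, 9.1]
width: 0.159
```

```bash
python3 -c "
from plant import manip
print(manip.get_obs())"
```

```text
{'time': 3.3333, 'joint_positions': array([-0.55501951,  0.06477509,  1.70278919, -0.007544  ,  1.37838601,
       -1.0779562 ]), 'dq': array([ 0.00225522, -0.00055306, -0.00067481,  0.00034323,  0.0013794 ,
        0.00214347]), 'joint_torque': array([ 4.26105648e+00, -3.24727070e+01, -3.31999505e+01,  2.27533847e+00,
       -2.32597746e+00, -1.53266557e-02]), 'position': array([ 0.43261095, -0.22725779,  0.07701788]), 'tcp_rot': array([-1.42010131,  0.8194654 , -0.81197905]), 'wrist_force': array([-12.74058614,  -2.86678953,   9.12265488]), 'torque': array([-0.42006782,  1.89398691, -0.04234115]), 'width': 0.15883585291929797}
```

>>> {"op": "carry_out", "data": {
  "rows": [
    [-1,0,-0.012,0,0],
    [-1,0,-0.012,0,-0.03],
    [-1,0,-0.012,0,-0.07],
    [-1,0,-0.012,0,-0.11],
    [-1,0,-0.012,0,-0.15],
    [-1,0,-0.012,0,-0.18],
    [-1,0,-0.012,0,-0.18],
    [-1,0,-0.012,0,-0.18]
  ]
}}

```text
time: 4.0
position: [0.4318, -0.227, 0.0785]
tcp_rot: [-1.543, 0.387, -0.373]
wrist_force: [3.6, -4.6, -21.9]
width: 0.157
```

```bash
python3 -c "
from plant import manip
print(manip.get_obs()['torque'])"; python3 go.py .433 -.2265 .078 92
```

```text
[-0.69498067 -0.54324179 -0.01363337]
t 4.0 p [ 0.4318 -0.227   0.0785] q [-0.5552  0.0625  1.7019 -0.008   1.3839 -1.6403] F [  3.5692  -4.6431 -21.8699] w 0.1568387840367411
tool x [ 0.885  -0.4655 -0.0073] y [-0.0099 -0.0031 -0.9999] zyaw 62.26084180590205
shift [0.0034 0.002  0.0039]
turn -0.1652175455227665 deg ccw 29.739158194097968
```

>>> {"op": "carry_out", "data": {
  "rows": [
    [-1,0,0.004,0,-0.03],
    [-1,0,0.004,0,-0.07],
    [-1,0,0.004,0,-0.11],
    [-1,0,0.004,0,-0.15],
    [-1,0,0.004,0,-0.17],
    [-1,0,0.004,0,-0.17],
    [-1,0,0.004,0,-0.17]
  ]
}}

```text
time: 4.58
position: [0.4319, -0.2271, 0.0783]
tcp_rot: [-1.574, -0.029, 0.044]
wrist_force: [-2.3, -1.2, -5.6]
width: 0.153
```

```bash
python3 -c "
from plant import manip
print(manip.get_obs()['torque'])"; python3 go.py .433 -.2265 .2 92
```

```text
[-0.34132264  0.23383121  0.12670317]
t 4.5833 p [ 0.4319 -0.2271  0.0783] q [-0.5551  0.0627  1.7021 -0.0083  1.3829 -2.1702] F [-2.3088 -1.2312 -5.578 ] w 0.15332091885606142
tool x [ 0.9989  0.0459 -0.0097] y [-0.0095 -0.0038 -0.9999] zyaw 92.63255949913318
shift [-0.0002 -0.4866  0.0007]
turn 0.0035142194396287764 deg ccw -0.6325594991331798
```

>>> {"op": "carry_out", "data": {
  "rows": [
    [0,0,0,0,0],
    [0,0,0,0,0],
    [0,0,0,0,0],
    [0,0,-0.16,0,0],
    [0,0,-0.32,0,0],
    [0.3,0,-0.48,0,0],
    [1,-0.1,-0.5,0,0],
    [1,-0.1,-0.5,0,0]
  ]
}}

```text
time: 5.25
position: [0.4081, -0.2289, 0.2086]
tcp_rot: [-1.579, -0.033, 0.037]
wrist_force: [-0.3, -0.0, -0.5]
width: 0.902
```

```bash
python3 -c "
from h import *; from plant import manip
a=save(manip,'w3','wrist'); b=save(manip,'side1','side')
print(proj('w3',(.433,-.2265,.103)))
u,v=proj('w3',(.433,-.2265,.103)).astype(int); print(u,v)
v=max(v,60);u=max(u,60)
cr=[cv2.resize(a[v-60:v+60,u-60:u+60],(400,400),interpolation=cv2.INTER_CUBIC),cv2.resize(b[140:220,255:335],(400,400),interpolation=cv2.INTER_CUBIC)]
cv2.imwrite('pics/c4.png',np.clip(np.hstack(cr)*1.4,0,255).astype('uint8'))"; python3 go.py
```

```text
[257.2012 212.2597]
257 212
t 5.35 p [ 0.4084 -0.228   0.2047] q [-0.5833 -0.0991  1.6024 -0.008   1.6415 -2.1993] F [ 1.0304 -0.5757  0.0024] w 1.000152324770293
tool x [ 0.999   0.0446 -0.0073] y [-0.0071 -0.0049 -1.    ] zyaw 92.55571395061288
```

View pics/c4.png

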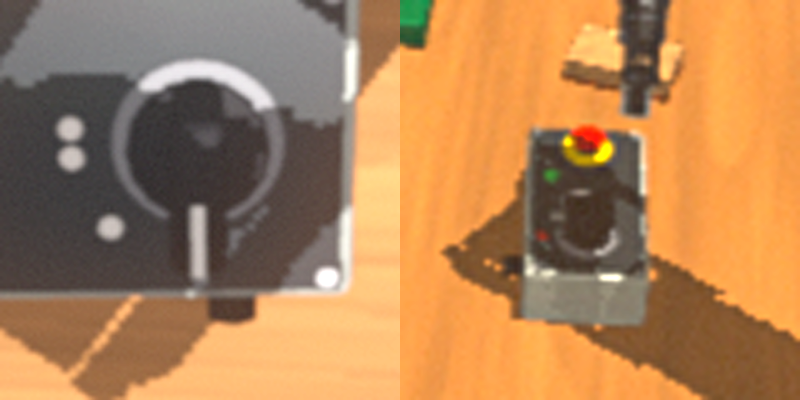

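The pointer now lies on the red dot at yaw about 2°, opposite the two white "high" dots' quadrant, so the selector is off. Now the fastener.

```bash
python3 go.py .52 -.02 .38 92
```

```text
t 5.35 p [ 0.4084 -0.228   0.2047] q [-0.5833 -0.0991  1.6024 -0.008   1.6415 -2.1993] F [ 1.0304 -0.5757  0.0024] w 1.000152324770293
tool x [ 0.999   0.0446 -0.0073] y [-0.0071 -0.0049 -1.    ] zyaw 92.55571395061288
shift [ 0.478  -0.7084  0.808 ]
turn 0.003087299725627051 deg ccw -0.5557139506128692
```

>>> {"op": "carry_out", "data": {
  "rows": [
    [1,0,-0.16,0.05,0],
    [1,0,-0.32,0.15,0],
    [1,0.1,-0.5,0.25,0],
    [1,0.2,-0.71,0.4,0],
    [1,0.48,-0.71,0.81,0],
    [1,0.48,-0.71,0.81,0],
    [1,0.48,-0.71,0.81,0],
    [1,0.48,-0.71,0.81,0]
  ]
}}

```text
time: 6.02
position: [0.5219, -0.0166, 0.3799]
tcp_rot: [-1.575, -0.029, 0.042]
wrist_force: [0.3, -1.3, -0.5]
width: 1.001
```

```bash
python3 go.py .57 .014 .39 92
```

```text
t 6.0167 p [ 0.5219 -0.0166  0.3799] q [-0.0999  0.0733  1.0845 -0.0055  1.9913 -1.7182] F [ 0.2586 -1.2547 -0.5455] w 1.0005426810460574
tool x [ 0.9989  0.0453 -0.0082] y [-0.0081 -0.0043 -1.    ] zyaw 92.59724784609845
shift [ 0.1974 -0.0427  0.1136]
turn 0.0033180435894359385 deg ccw -0.5972478460984689
```

>>> {"op": "carry_out", "data": {
  "rows": [
    [1,0.2,-0.04,0.114,0],
    [1,0.2,-0.04,0.114,0],
    [1,0.2,-0.04,0.114,0],
    [1,0.2,-0.04,0.114,0]
  ]
}}

```text
time: 6.35
position: [0.5715, 0.0151, 0.3872]
tcp_rot: [-1.574, -0.028, 0.046]
wrist_force: [-0.4, 0.1, -0.2]
width: 1.001
```

```bash
python3 -c "
from h import *; from plant import manip
a=save(manip,'w4','wrist'); print(proj('w4',(.6465,.014,.29)))"
```

```text
[249.4131 274.5064]
```

>>> {"op": "carry_out", "data": {
  "rows": [
    [1,0.2,0,0,0],
    [1,0.2,0,0,0],
    [1,0.2,0,0,0]
  ]
}}

```text
time: 6.65
position: [0.6217, 0.0156, 0.3834]
tcp_rot: [-1.574, -0.021, 0.048]
wrist_force: [0.3, -0.6, 0.4]
width: 1.002
```

```bash
python3 go.py; python3 -c "
from h import *; from plant import manip
b=save(manip,'w5','wrist');a=cv2.imread('pics/w4.png'); 
cr=[]
for n,i in(('w4',a),('w5',b)):
    u,v=proj(n,(.6465,.014,.29)).astype(int);u=max(u-50,0);v=min(max(v-50,0),384-100);print(n,u,v);cr.append(cv2.resize(i[v:v+100,u:u+100],(400,400),interpolation=cv2.INTER_CUBIC))
cv2.imwrite('pics/c5.png',np.hstack(cr))"
```

```text
t 6.65 p [0.6217 0.0156 0.3834] q [-0.0322  0.3935  0.7045 -0.0052  2.0602 -1.6494] F [ 0.2531 -0.5677  0.3962] w 1.0024915936633048
tool x [ 0.9989  0.0439 -0.0169] y [-0.0167 -0.004  -0.9999] zyaw 92.51934781302022
w4 199 224
w5 201 169
```

View pics/c5.png

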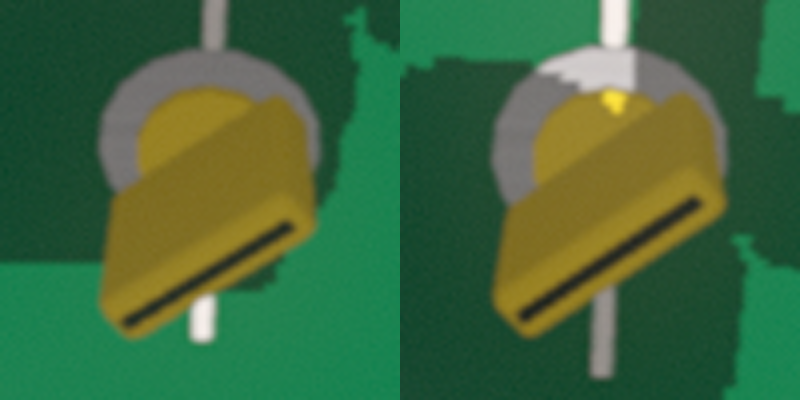

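Run:
```python
from h import *
a=lambda x,y:("w4",(199+x/4-.4,224+y/4-.4)); b=lambda x,y:("w5",(201+x/4-.4,169+y/4-.4))
for n,p,q in [("s0",(126,323),(122,318)),("s1",(294,224),(302,202)),("foot",(210,145),(210,155)),("lineend",(201,341),(200,376)),("lineFootend",(214,47),(214,45))]:
    print(n,*tri(a(*p),b(*q)))
l=[plane(*b(215,2),.267),plane(*b(200,376),.262)];print(l, np.degrees(np.arctan2(*(l[1]-l[0])[1::-1])))
```

```text
s0 [0.662  0.0001 0.3086] [np.float64(7.29129811496048e-05), np.float64(7.291298114960569e-05)]
s1 [0.6373 0.031  0.3112] [np.float64(3.900685671528512e-05), np.float64(3.9006856715290986e-05)]
foot [0.6434 0.015  0.2711] [np.float64(8.28444373948831e-06), np.float64(8.28444373948962e-06)]
lineend [0.6953 0.0151 0.2678] [np.float64(5.984212641286004e-05), np.float64(5.9842126412858406e-05)]
lineFootend [0.6201 0.0149 0.2717] [np.float64(5.960283793265508e-06), np.float64(5.9602837932721994e-06)]
[array([0.6124, 0.0147, 0.267 ]), array([0.6985, 0.0151, 0.262 ])] 0.23045498629064523
```

The slot runs at yaw 128.6° and the index lines at about 0.3°, so the wing needs about 52° anticlockwise, ending at the equivalent 180°. I'll place the jaws at zyaw 38.6.

```bash
python3 go.py .6477 .0153 .281 38.6
```

```text
t 6.7 p [0.6208 0.0157 0.3859] q [-0.0322  0.3891  0.705  -0.0052  2.0605 -1.6495] F [-0.3301  0.6015  1.0227] w 0.9999276808057109
tool x [ 0.9989  0.044  -0.0133] y [-0.0131 -0.0042 -0.9999] zyaw 92.52673842918225
shift [ 0.113   0.4182 -0.0047]
turn 0.29959299127323474 deg ccw -53.92673842918225
```

>>> {"op": "carry_out", "data": {
  "rows": [
    [1,0.11,0,0,0.3],
    [1,0.11,0,0,0.3],
    [1,0.11,0,0,0.3],
    [1,0.11,0,0,0.3],
    [1,0.11,0,0,0.3],
    [1,0.11,0,0,0.3],
    [1,0.11,0.05,0,0.3],
    [1,0.11,0.1,0,0.3]
  ]
}}

```text
time: 7.37
position: [0.6469, 0.016, 0.3639]
tcp_rot: [-1.46, 0.711, -0.704]
wrist_force: [-0.2, -0.0, -0.9]
width: 1.0
```

```bash
python3 go.py .6477 .0153 .281 38.6
```

```text
t 7.3667 p [0.6469 0.016  0.3639] q [-0.0303  0.4551  0.6643 -0.0051  2.0292 -0.6974] F [-0.2351 -0.0004 -0.917 ] w 1.0004163591043913
tool x [ 0.617 -0.787 -0.001] y [-0.0071 -0.0044 -1.    ] zyaw 38.097008586203145
shift [0.0046 0.3317 0.0034]
turn -0.0027943967433158275 deg ccw 0.502991413796849
```

>>> {"op": "carry_out", "data": {
  "rows": [
    [1,0.005,0.1,0,0],
    [0.6,0.005,0.2,0,0],
    [0,0.005,0.33,0,0],
    [0,0.005,0.33,0,0],
    [0,0.005,0.33,0,0],
    [-1,0.005,0.33,0,0],
    [-1,0.005,0.33,0,0],
    [-1,0.005,0.33,0,0]
  ],
  "squeeze": 25
}}

```text
time: 8.03
position: [0.6468, 0.0141, 0.2847]
tcp_rot: [-1.46, 0.71, -0.707]
wrist_force: [-4.1, -1.2, -0.5]
width: 0.152
```

>>> {"op": "carry_out", "data": {
  "rows": [
    [-1,0,0,0,0],
    [-1,0,0,0,0],
    [-1,0,0,0,0]
  ]
}}

```text
time: 8.28
position: [0.6468, 0.014, 0.2851]
tcp_rot: [-1.46, 0.71, -0.707]
wrist_force: [-1.2, -0.1, -2.3]
width: 0.149
```

```bash
python3 go.py .6477 .0153 .281 38.6
```

```text
t 8.2833 p [0.6468 0.014  0.2851] q [-0.0328  0.4113  0.8784 -0.0063  1.8567 -0.6987] F [-1.2    -0.1295 -2.3293] w 0.14901100039912796
tool x [ 0.6164 -0.7874  0.0016] y [-0.005  -0.0058 -1.    ] zyaw 38.05635169148099
shift [-0.0018  0.0164  0.006 ]
turn -0.0030202683806611693 deg ccw 0.5436483085190105
```

>>> {"op": "carry_out", "data": {
  "rows": [
    [-1,0,0,0,-0.035],
    [-1,0,0,0,-0.07],
    [-1,0,0,0,-0.11],
    [-1,0,0,0,-0.145],
    [-1,0,0,0,-0.18],
    [-1,0,0,0,-0.22],
    [-1,0,0,0,-0.255],
    [-1,0,0,0,-0.29]
  ]
}}

```text
time: 8.95
position: [0.6475, 0.0155, 0.2852]
tcp_rot: [-1.574, -0.007, 0.012]
wrist_force: [4.5, 5.2, -3.3]
width: 0.138
```

>>> {"op": "carry_out", "data": {
  "rows": [
    [-1,0,0,0,0],
    [-1,0,0,0,0]
  ]
}}

```text
time: 9.12
position: [0.6478, 0.0155, 0.2854]
tcp_rot: [-1.574, -0.006, 0.009]
wrist_force: [1.9, 0.6, -3.0]
width: 0.135
```

```bash
python3 go.py .6477 .0145 .285 90.4;  python3 -c "
from h import *; from plant import manip
b=save(manip,'w6','wrist'); s=save(manip,'side2','side')
u,v=proj('w6',(.6465,.014,.29)).astype(int);print(u,v)
cv2.imwrite('pics/c6.png',np.hstack([b[:, 100:450],cv2.resize(s[150:214,190:262],(432,384),interpolation=cv2.INTER_CUBIC)]))"
```

```text
t 9.1167 p [0.6478 0.0155 0.2854] q [-0.0315  0.4121  0.8767 -0.0036  1.8549 -1.6131] F [ 1.8789  0.5667 -3.0343] w 0.13491181891097168
tool x [ 0.9999  0.0098 -0.0023] y [-0.0022 -0.0034 -1.    ] zyaw 90.56290873488977
shift [-0.0004  0.0018 -0.0041]
turn 0.0009050485271653012 deg ccw -0.16290873488975421
251 244
```

View pics/c6.png

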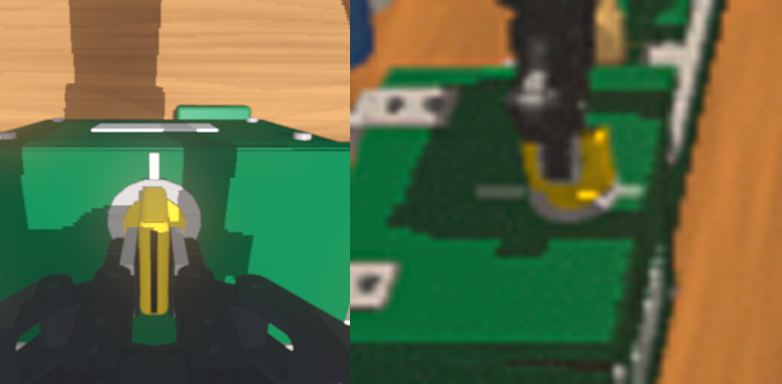

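The slot (153,232)–(155,313) is collinear with the index line (154,152)–(153,178), so it is aligned. Next I grip a bit harder and press down along the cover's arc.

>>> {"op": "carry_out", "data": {
  "rows": [
    [-1,0,0,0,0],
    [-1,-0.004,0.015,0,0],
    [-1,-0.008,0.03,0,0],
    [-1,-0.012,0.045,0,0],
    [-1,-0.016,0.06,0,0],
    [-1,-0.016,0.06,0,0],
    [-1,-0.016,0.06,0,0]
  ],
  "squeeze": 45
}}

```text
time: 9.8
position: [0.644, 0.0155, 0.2739]
tcp_rot: [-1.574, -0.01, 0.004]
wrist_force: [-2.6, 0.7, 10.1]
width: 0.129
```

```bash
python3 go.py .6437 .0155 .27 90.4
```

```text
t 9.8 p [0.644  0.0155 0.2739] q [-0.0319  0.393   0.9239 -0.0033  1.8211 -1.6123] F [-2.637   0.7395 10.0555] w 0.12949065113411215
tool x [1.     0.0087 0.0035] y [ 0.0035 -0.0034 -1.    ] zyaw 90.49961178544588
shift [-0.0013  0.0156  0.0002]
turn 0.0005533988080325495 deg ccw -0.09961178544585891
```

>>> {"op": "carry_out", "data": {
  "rows": [
    [-1,-0.001,0.015,0,0],
    [-1,-0.002,0.03,0,0],
    [-1,-0.003,0.04,0,0],
    [-1,-0.003,0.04,0,0],
    [-1,-0.003,0.04,0,0]
  ]
}}

```text
time: 10.22
position: [0.6433, 0.0155, 0.2701]
tcp_rot: [-1.574, -0.015, -0.003]
wrist_force: [-8.9, 0.5, 20.2]
width: 0.131
```

```bash
python3 go.py .6437 .0155 .27 90.4
```

```text
t 10.2167 p [0.6433 0.0155 0.2701] q [-0.0319  0.3835  0.9432 -0.0033  1.8033 -1.6116] F [-8.9042  0.477  20.2204] w 0.13097712269193462
tool x [0.9999 0.0082 0.0114] y [ 0.0114 -0.0036 -0.9999] zyaw 90.46500100711752
shift [0.0014 0.0005 0.0001]
turn 0.00036111670620850116 deg ccw -0.06500100711753021
```

>>> {"op": "carry_out", "data": {
  "rows": [
    [-1,0.002,0.02,0,0],
    [-1,0.002,0.035,0,0],
    [-1,0.002,0.035,0,0],
    [-1,0.002,0.035,0,0]
  ]
}}

```text
time: 10.55
position: [0.6434, 0.0155, 0.27]
tcp_rot: [-1.575, -0.022, -0.01]
wrist_force: [-16.1, 1.3, 28.0]
width: 0.132
```

```bash
python3 go.py .6437 .0155 .27 90.4;  python3 -c "
from h import *; from plant import manip
b=save(manip,'w7','wrist'); s=save(manip,'side3','side'); c=save(manip,'scene3','scene')
f=lambda i,u,v,w,h:cv2.resize(i[v:v+h,u:u+w],(250,250*h//w),interpolation=cv2.INTER_CUBIC)
s0=cv2.imread('pics/side2.png')
top=np.hstack([cv2.resize(x[150:230,178:258],(384,384),interpolation=cv2.INTER_CUBIC) for x in (s0,s)])
cv2.imwrite('pics/c7.png',np.hstack([b[110:330,150:360],np.zeros((220,10,3),'uint8'),cv2.resize(c[150:240,190:305],(281,220),interpolation=cv2.INTER_CUBIC),cv2.resize(s[150:240,178:290],(274,220),interpolation=cv2.INTER_CUBIC)]))"
```

```text
t 10.55 p [0.6434 0.0155 0.27  ] q [-0.0319  0.3761  0.9528 -0.0035  1.7923 -1.611 ] F [-16.1059   1.2854  28.0467] w 0.13179382535891146
tool x [0.9998 0.0076 0.0202] y [ 0.0202 -0.004  -0.9998] zyaw 90.42900358483358
shift [0.0011 0.0002 0.0002]
turn 0.00016113102685311434 deg ccw -0.02900358483356058
```

View pics/c7.png

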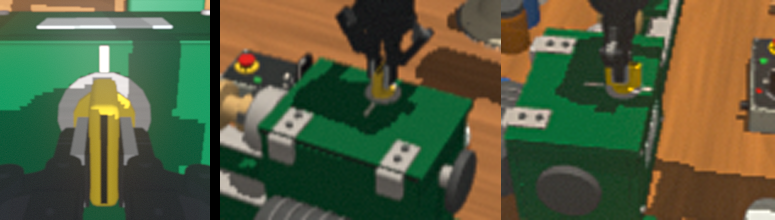

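The stop is rigid: at z=0.270 the force rose from 20 to 28 N with no movement. The slot is still in line with the index line. To rule out the fingers having slipped on the wing, I'll measure the drop of the cover's front corners numerically.

Run:
```python
from h import *
hx,hz=.773,.247
def pt(p,th): # p: home coords rel. hinge
    c,s=np.cos(th),np.sin(th); return np.array([hx+c*p[0]+s*p[2],p[1],hz-s*p[0]+c*p[2]])
for cam,a0 in (("scene",{"F-y":(231.2,168.7),"F+y":(293.7,187.5)}),("side",{"F-y":(243.7,161.2),"F+y":(234.5,207)})):
    A=cv2.imread(f"pics/{cam}0.png");B=cv2.imread(f"pics/{cam}3.png")
    for k,(u,v) in a0.items():
        u,v=int(u),int(v);r=5;t=A[v-r:v+r+1,u-r:u+r+1]
        m=cv2.matchTemplate(B[v-r-10:v+r+11,u-r-10:u+r+11],t,cv2.TM_CCOEFF_NORMED);_,s,_,l=cv2.minMaxLoc(m)
        p=(-.172,-.097 if k=="F-y" else .127,.007)
        e=[proj(cam+"0",pt(p,th))-proj(cam+"0",pt(p,.12)) for th in(.08,0)]
        print(cam,k,"seen",l[0]-10,l[1]-10,round(s,2),"expect .08:",e[0],"0:",e[1])
```

```text
scene F-y seen 2 5 0.79 expect .08: [0.1862 1.5305] 0: [0.4404 4.7023]
scene F+y seen -1 5 0.69 expect .08: [-0.0379  1.5556] 0: [-0.2077  4.7913]
side F-y seen -1 4 0.73 expect .08: [0.3055 1.5941] 0: [0.6766 4.7486]
side F+y seen 0 1 0.75 expect .08: [0.3963 1.6441] 0: [0.9132 4.887 ]
```

```bash
python3 go.py; python3 -c "
from plant import manip
print(manip.sign_off())"
```

```text
t 10.7 p [0.6434 0.0155 0.27  ] q [-0.0319  0.3762  0.9527 -0.0034  1.7924 -1.611 ] F [-15.0413   1.1996  27.8046] w 0.13288126018314894
tool x [0.9998 0.0076 0.0201] y [ 0.0201 -0.004  -0.9998] zyaw 90.42795391844281
the job is handed in; nothing more can be done
None
```

I turned the selector to off, lined up the fastener with the index lines, and pressed the cover home. The job was handed in at 10.7 s with the arm still gripping the fastener and pushing down; no verdict was reported.

- **Selector:** it started with its pointer at about -60° and was turned anticlockwise. After release, the close-up showed the pointer on the red mark.
- **Fastener:** it was turned about 52° anticlockwise. In the wrist picture the slot is in line with the white index lines, and it stayed so after pressing. I did not lock it.
- **Cover:** it came down 15.3 mm at the fastener, which matches the roughly 0.12 rad it stood open. It then stopped hard: the upward force on the tool rose from 20 N to 28 N with no further movement.
- **Corner check:** I compared the cover's front corners before and after. Three of the four matches agree with fully home. The fourth, the left (+y) front corner in the side view, showed only 1 px of movement where about 5 px was expected. I took it for a weak match along a plain edge and did not check it further.
- **Side load:** the final push also carries about 15 N of sideways force at the wrist.
- **Bench tools:** I did not touch them, and I did not check their positions afterwards.

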